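# Close and stack the modular snack tubs

### The job

Put the loose lid on the open tub of biscuits where it stands, then set the two half-size tubs of equal height side by side on that lid, and the long closed tub across the top of both, every tub with its feet fully down in the recesses of the lid beneath it. Set the pieces down rather than dropping them, and leave the low tub, the lemon and the spice jar where they are.

Things in the scene. Friction and masses are not known exactly. Their poses are not given: they have to be found in the camera images.
- base_tub_c (a point): open white plastic tub with wrapped biscuits inside, on the glass hob; 108 (x) x 58 (y) mm outside, walls 2.5 mm, rim 42 mm above its feet's ends. This point: its centre, 21 mm above the hob and 21 mm below the rim; z up, x along its length. Loose, about 0.45 kg; stays where it stands.
- loose_lid_c (a point): loose grey lid, flat on the hob. Plate 114 (x) x 64 (y) x 12 mm, under it a plug 99 x 49 x 5 mm that drops into the open tub (2 mm play) till the plate rests on the rim. Eight top recesses 12 x 12 mm, 5 deep, at x +-14, +-46, y +-21 mm: half tubs go centred at x = +30 and -30 mm, their y along this y. Origin: centre, 8.5 mm above underside; z up. Grasp across y. 0.08 kg.
- half_tub_a_c (a point): one of two equal half-size tubs, white, fixed grey lid, on the wooden worktop. Lid 54 (x) x 64 (y) x 12 mm, body 48 x 58 mm, 40 mm tall with its four round-ended feet (8 mm wide, 6 long) at x +-16, y +-21 mm; lid recesses (12 x 12 mm, 5 deep) at the same x, y. Origin: centre, 20 mm above the feet's ends; z up. Grasp across the 64 mm lid (y). 0.14 kg.
- half_tub_b_c (a point): the other of two equal half-size tubs, white, fixed grey lid, on the wooden worktop. Lid 54 (x) x 64 (y) x 12 mm, body 48 x 58 mm, 40 mm tall with its four round-ended feet (8 mm wide, 6 long) at x +-16, y +-21 mm; lid recesses (12 x 12 mm, 5 deep) at the same x, y. Origin: centre, 20 mm above the feet's ends; z up. Grasp across the 64 mm lid (y). 0.14 kg.
- long_tub_c (a point): long closed tub, white, fixed grey lid, on the hob. Lid 114 (x) x 64 (y) x 12 mm, body 108 x 58 mm, 40 mm tall with its four round-ended feet (8 mm wide, 6 long) at x +-46, y +-21 mm; they fit the outermost recesses of two half tubs 60 mm apart. Origin: centre, 20 mm above the feet's ends; z up. Grasp across the 64 mm lid (y). 0.24 kg.
- low_tub_c (a point): bystander: a lower tub of the same family, lid 54 x 64 mm but only 26 mm tall, on the worktop behind the half tubs. This point: its centre, 13 mm above the worktop.
- lemon: bystander: a lemon, 72x57x58 mm, on the hob; origin under its centre.
- spice_jar: bystander: a glass spice jar with a green cap, 41x41x97 mm, standing on the worktop; origin under its centre.

How it is judged (in metres and radians):
On the way, in this order (a step that is already met when the one before it is completed fails the run):
1. the loose lid sits fully down on the open tub (x of loose_lid_c in the frame of base_tub_c between -0.005 and 0.005 m and y of loose_lid_c in the frame of base_tub_c between -0.005 and 0.005 m and z of loose_lid_c in the frame of base_tub_c between 0.0225 and 0.0265 m and angle between the x axis of base_tub_c and the x axis of loose_lid_c, either way round below 0.1 rad and angle between the z axis of base_tub_c and the z axis of loose_lid_c, either way round below 0.035 rad), for 0.2 s.
2. one half tub is seated at one end of that lid, its feet in the recesses (((x of half_tub_a_c in the frame of loose_lid_c between 0.025 and 0.035 m and y of half_tub_a_c in the frame of loose_lid_c between -0.005 and 0.005 m and z of half_tub_a_c in the frame of loose_lid_c between 0.0215 and 0.0255 m and angle between the x axis of loose_lid_c and the x axis of half_tub_a_c, either way round below 0.1 rad and angle between the z axis of loose_lid_c and the z axis of half_tub_a_c, either way round below 0.035 rad) or (x of half_tub_a_c in the frame of loose_lid_c between -0.035 and -0.025 m and y of half_tub_a_c in the frame of loose_lid_c between -0.005 and 0.005 m and z of half_tub_a_c in the frame of loose_lid_c between 0.0215 and 0.0255 m and angle between the x axis of loose_lid_c and the x axis of half_tub_a_c, either way round below 0.1 rad and angle between the z axis of loose_lid_c and the z axis of half_tub_a_c, either way round below 0.035 rad) or (x of half_tub_b_c in the frame of loose_lid_c between 0.025 and 0.035 m and y of half_tub_b_c in the frame of loose_lid_c between -0.005 and 0.005 m and z of half_tub_b_c in the frame of loose_lid_c between 0.0215 and 0.0255 m and angle between the x axis of loose_lid_c and the x axis of half_tub_b_c, either way round below 0.1 rad and angle between the z axis of loose_lid_c and the z axis of half_tub_b_c, either way round below 0.035 rad) or (x of half_tub_b_c in the frame of loose_lid_c between -0.035 and -0.025 m and y of half_tub_b_c in the frame of loose_lid_c between -0.005 and 0.005 m and z of half_tub_b_c in the frame of loose_lid_c between 0.0215 and 0.0255 m and angle between the x axis of loose_lid_c and the x axis of half_tub_b_c, either way round below 0.1 rad and angle between the z axis of loose_lid_c and the z axis of half_tub_b_c, either way round below 0.035 rad))), for 0.2 s.
3. both half tubs are seated side by side on that lid ((((x of half_tub_a_c in the frame of loose_lid_c between 0.025 and 0.035 m and y of half_tub_a_c in the frame of loose_lid_c between -0.005 and 0.005 m and z of half_tub_a_c in the frame of loose_lid_c between 0.0215 and 0.0255 m and angle between the x axis of loose_lid_c and the x axis of half_tub_a_c, either way round below 0.1 rad and angle between the z axis of loose_lid_c and the z axis of half_tub_a_c, either way round below 0.035 rad) and (x of half_tub_b_c in the frame of loose_lid_c between -0.035 and -0.025 m and y of half_tub_b_c in the frame of loose_lid_c between -0.005 and 0.005 m and z of half_tub_b_c in the frame of loose_lid_c between 0.0215 and 0.0255 m and angle between the x axis of loose_lid_c and the x axis of half_tub_b_c, either way round below 0.1 rad and angle between the z axis of loose_lid_c and the z axis of half_tub_b_c, either way round below 0.035 rad)) or ((x of half_tub_a_c in the frame of loose_lid_c between -0.035 and -0.025 m and y of half_tub_a_c in the frame of loose_lid_c between -0.005 and 0.005 m and z of half_tub_a_c in the frame of loose_lid_c between 0.0215 and 0.0255 m and angle between the x axis of loose_lid_c and the x axis of half_tub_a_c, either way round below 0.1 rad and angle between the z axis of loose_lid_c and the z axis of half_tub_a_c, either way round below 0.035 rad) and (x of half_tub_b_c in the frame of loose_lid_c between 0.025 and 0.035 m and y of half_tub_b_c in the frame of loose_lid_c between -0.005 and 0.005 m and z of half_tub_b_c in the frame of loose_lid_c between 0.0215 and 0.0255 m and angle between the x axis of loose_lid_c and the x axis of half_tub_b_c, either way round below 0.1 rad and angle between the z axis of loose_lid_c and the z axis of half_tub_b_c, either way round below 0.035 rad)))), for 0.2 s.
4. the long tub is seated across both half tubs (x of long_tub_c in the frame of loose_lid_c between -0.006 and 0.006 m and y of long_tub_c in the frame of loose_lid_c between -0.006 and 0.006 m and z of long_tub_c in the frame of loose_lid_c between 0.0565 and 0.0605 m and angle between the x axis of loose_lid_c and the x axis of long_tub_c, either way round below 0.1 rad and angle between the z axis of loose_lid_c and the z axis of long_tub_c, either way round below 0.035 rad), for 0.2 s.
At the end, for the whole second after the job is handed in: Open tub upright, within 40 mm of its start, its lid fully down; the two equal half tubs at either end of that lid and the long tub across both, all feet in their recesses (5 mm sideways, long tub 6; 2 mm in height), level to 2 degrees, in line to 0.1 rad, released and at rest (all of step 1 and all of step 4 and (((x of half_tub_a_c in the frame of loose_lid_c between 0.025 and 0.035 m and y of half_tub_a_c in the frame of loose_lid_c between -0.005 and 0.005 m and z of half_tub_a_c in the frame of loose_lid_c between 0.0215 and 0.0255 m and angle between the x axis of loose_lid_c and the x axis of half_tub_a_c, either way round below 0.1 rad and angle between the z axis of loose_lid_c and the z axis of half_tub_a_c, either way round below 0.035 rad) and (x of half_tub_b_c in the frame of loose_lid_c between -0.035 and -0.025 m and y of half_tub_b_c in the frame of loose_lid_c between -0.005 and 0.005 m and z of half_tub_b_c in the frame of loose_lid_c between 0.0215 and 0.0255 m and angle between the x axis of loose_lid_c and the x axis of half_tub_b_c, either way round below 0.1 rad and angle between the z axis of loose_lid_c and the z axis of half_tub_b_c, either way round below 0.035 rad)) or ((x of half_tub_a_c in the frame of loose_lid_c between -0.035 and -0.025 m and y of half_tub_a_c in the frame of loose_lid_c between -0.005 and 0.005 m and z of half_tub_a_c in the frame of loose_lid_c between 0.0215 and 0.0255 m and angle between the x axis of loose_lid_c and the x axis of half_tub_a_c, either way round below 0.1 rad and angle between the z axis of loose_lid_c and the z axis of half_tub_a_c, either way round below 0.035 rad) and (x of half_tub_b_c in the frame of loose_lid_c between 0.025 and 0.035 m and y of half_tub_b_c in the frame of loose_lid_c between -0.005 and 0.005 m and z of half_tub_b_c in the frame of loose_lid_c between 0.0215 and 0.0255 m and angle between the x axis of loose_lid_c and the x axis of half_tub_b_c, either way round below 0.1 rad and angle between the z axis of loose_lid_c and the z axis of half_tub_b_c, either way round below 0.035 rad))) and distance of base_tub_c from where it was at the start of the episode below 0.04 m and angle between base_tub_c's own z axis and vertical below 0.03 rad and linear speed of each of base_tub, loose_lid, half_tub_a, half_tub_b, long_tub below 0.02 m/s and contact force between the fingers and loose_lid below 0.1 N and contact force between the fingers and half_tub_a below 0.1 N and contact force between the fingers and half_tub_b below 0.1 N and contact force between the fingers and long_tub below 0.1 N); the robot touches nothing.
It fails at once if the low tub is moved by more than 30 mm (distance of low_tub_c from where it was at the start of the episode above 0.03 m).
It fails at once if the lemon or the spice jar is moved by more than 50 mm (distance of any of lemon, spice_jar from where it was at the start of the episode above 0.05 m).
It fails at once if the lid or a stacked tub is dropped or thrown (faster than 0.6 m/s with no finger on it) ((linear speed of loose_lid above 0.6 m/s and contact force between the fingers and loose_lid below 0.1 N) or (linear speed of half_tub_a above 0.6 m/s and contact force between the fingers and half_tub_a below 0.1 N) or (linear speed of half_tub_b above 0.6 m/s and contact force between the fingers and half_tub_b below 0.1 N) or (linear speed of long_tub above 0.6 m/s and contact force between the fingers and long_tub below 0.1 N)).
It also fails if it takes over 72 s, if anything falls off the work surface, if the arm or the gripper's body presses on something with over 40 N, if the wrist force passes 120 N, or if a joint passes its speed limit or range.

### The arm

A 6-joint arm with a two-finger parallel gripper is mounted at the origin on a cart in front of the work surface, level with it; the furniture and walls round the work are solid. World frame = base frame: x ahead of the robot, y to its left, z up, the work surface at z = 0. Lengths are in mm, angles in rad, forces in N, time in s.
With the tool pointing down it reaches from about 350 to 925 mm from the base axis. Payload 6.4 kg.
Tool frame: the origin (TCP) lies at the very end of the fingers, on their centre line; the grasp point (between the pads) lies 19 mm behind it; z points along the fingers, y is the direction in which the jaws open and shut (so a half turn about z gives the same grasp; the last joint's range is limited). The gripper opens to 94 mm and grips with 3 to 60 N. Pads are 16 mm wide; open, the fingers measure 119 mm over their backs; the gripper's body (75 mm by 177 mm) begins 78 mm behind the grasp point.
Start: joints at [-1.509, 0.245, 1.558, -0, 1.339, -0.174], TCP at [151.858, -632.023, 205.455] pointing down, gripper open.
Joint ranges: [-3.13, 3.13], [-1.02, 2.26], [0.13, 2.54], [-0.95, 4.09], [0.21, 2.88], [-2.74, 2.74]. Speed limits (rad/s): [2.57, 2.57, 3.14, 3.14, 3.14, 3.14].

### API

Orientations are given as a unit quaternion [w, x, y, z].
In Python, from cell import arm gives the robot as it stands.
- The arm moves only by the tool step_arm, never from a script. Its argument "rows" is a list of rows, each an object with "travel": the shift along the tool's x, y, z each as a share of 0.5 m, from -1 to 1, a list of three; "rotation": the turn, a rotation vector about the tool's x, y, z each as a share of 180 degrees, from -1 to 1, a list of three. A call has 1 to 20 rows; each row is the pose to reach, as a shift and turn from the pose measured when the call began, along the tool's axes at that moment, turning the shorter way round; what a row does not reach only later rows make up. A row lasts 1/8 s, in which the tool goes at most 62.5 mm and 10.7 degrees, less where a joint would pass 70% of its speed; a pose out of reach is approached as far as the arm can. A call with a number of a shift or a turn outside -1 to 1 is refused whole. A call with a gripper value outside its range is refused whole. "hand" is the closure, from 0 (fully open) to 1 (shut), set as the call begins (left out, the last holds). The fingers move at their own pace and stop on an object; "grip_force" is the grip in N (left out, the last holds). Time passes only in rows, so rows that repeat a pose let the fingers close. It gives the time, the measured TCP pose, the force and the opening at its end, in the units of the state.
- arm.observe(): the state, without advancing time (a new reading comes with each control period).
- arm.grab_frame(name): name is "side" or "top" or "wrist"; returns the picture (420x560x3 uint8, blue, green, red); there is no depth.
- arm.camera_params(name): a dict with "fov_y" (degrees; the focal length in pixels is half the picture's height over the tangent of half this angle, whatever the lens; pixels are square), "cx", "cy" (the principal point, pixels), "extrinsics" (4x4, takes a point from world to camera coordinates); the wrist camera has in their place "hand_eye" (4x4, takes a point from camera to tool coordinates, whose origin is the TCP and whose axes are the flange's). Camera axes: x right, y up, looking along -z (the intrinsics and any distortion apply to the point x, -y, -z); pixel columns grow to the right and rows downward; lengths in mm; the calibration is good to about 2 mm. A picture is of the moment at which its call begins: read the wrist's pose just before it. camera_params takes no time and is no camera call.
- arm.job_done(): hands the job in, once; it reports no verdict.
The state is a dict: "time_s": time; "q": joint angles; "dq": joint speeds; "joint_efforts": joint torques, N m; "position": TCP position; "orientation": TCP orientation; "contact_force": force on the tool from outside, world axes, zero at the start; "wrist_torque": the same for the moment, N m; "width": opening from 0.0 (shut) to 1.0 (fully open).
Only numpy, scipy, OpenCV 4.12 (cv2) and the standard library are available. Lean on these libraries where they do the work, as an engineer would, in place of code of your own. Each camera call takes 0.05 s, during which the arm holds its last target. There are 200 camera calls.

## Working session

There is one attempt and no reset: what is moved stays moved. The work goes in short steps, Python scripts to look and compute and a tool call to move; the robot and the scene stay as the last step left them, time stands still between calls to the robot, and variables do not carry over. Pictures are saved under pics/ and viewed, about 8 in all and at most 12, crops included, and the job is handed in when it is done.

Besides the shell and the picture viewer there is one more tool, called by a JSON object that holds its "api" and its "payload". step_arm: Moves the arm, as the interface text tells. Its arguments: {"type":"object","properties":{"rows":{"type":"array","items":{"type":"object","properties":{"travel":{"type":"array","items":{"type":"number","minimum":-1,"maximum":1}},"rotation":{"type":"array","items":{"type":"number","minimum":-1,"maximum":1}}}}},"hand":{"type":"number"},"grip_force":{"type":"number"}},"required":["rows"]}

```bash
ls; mkdir -p pics; python3 - <<'E'
from cell import arm
import cv2,numpy as np
np.set_printoptions(precision=4,suppress=True)
s=arm.observe();print(s)
for n in ("side","top","wrist"):
    f=arm.grab_frame(n);cv2.imwrite(f"pics/{n}0.png",f);print(n,arm.camera_params(n))
a=cv2.imread("pics/top0.png");cv2.imwrite("pics/top0v.png",cv2.resize(a,(800,600),interpolation=cv2.INTER_CUBIC))
E
```

```text
pics
{'time_s': 0.0, 'q': array([-1.5091,  0.2458,  1.559 , -0.0001,  1.3387, -0.1741]), 'dq': array([ 0.001 ,  0.0013, -0.0003,  0.0014,  0.0009, -0.0014]), 'joint_efforts': array([  0.0027, -41.5833, -31.4604,   0.0686,   0.0332,  -0.0001]), 'position': array([ 151.7911, -631.4248,  204.396 ]), 'orientation': array([-0.0009,  0.9931,  0.1176,  0.    ]), 'contact_force': array([ 0.3421, -0.2392, -0.2939]), 'wrist_torque': array([ 0.0072,  0.0322, -0.021 ]), 'width': 0.9958363749915085}
side {'fov_y': 54.42128311449447, 'cx': 276.4345150529195, 'cy': 208.6353363931275, 'extrinsics': array([[    0.9692,    -0.246 ,    -0.0081,  -535.515 ],
       [    0.1599,     0.6044,     0.7804,   -28.196 ],
       [   -0.1871,    -0.7577,     0.6252, -1049.3639],
       [    0.    ,     0.    ,     0.    ,     1.    ]])}
top {'fov_y': 56.418537280572735, 'cx': 279.1851547514775, 'cy': 218.34769453727463, 'extrinsics': array([[   0.0185,   -0.9995,    0.024 , -212.4254],
       [   0.9958,    0.0206,    0.0891, -531.2735],
       [  -0.0896,    0.0222,    0.9957, -896.7719],
       [   0.    ,    0.    ,    0.    ,    1.    ]])}
wrist {'fov_y': 61.86120915155477, 'cx': 273.7853385123623, 'cy': 206.61435307934855, 'hand_eye': array([[  -0.    ,    0.9722,    0.234 ,   68.4406],
       [   1.    ,    0.0002,   -0.0007,   -0.0481],
       [  -0.0007,    0.234 ,   -0.9722, -179.7497],
       [   0.    ,    0.    ,    0.    ,    1.    ]])}
```

View pics/top0v.png

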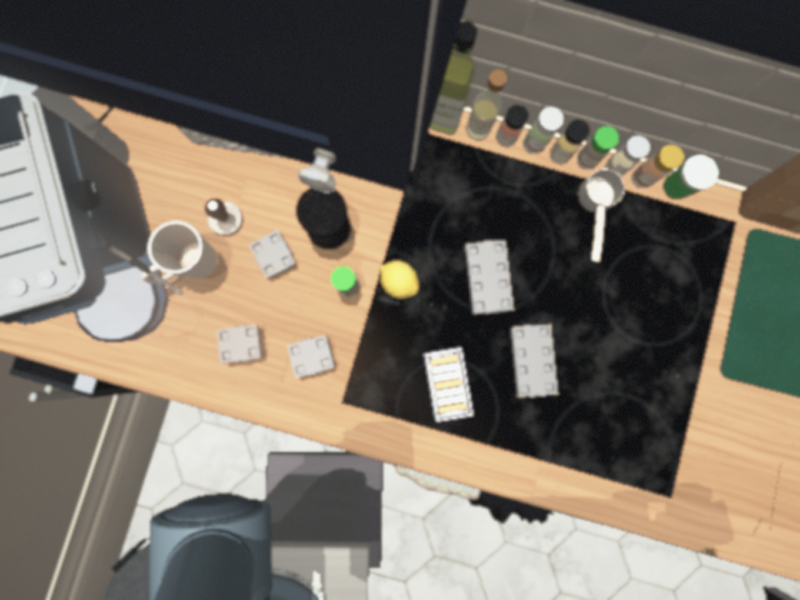

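View pics/side0.png

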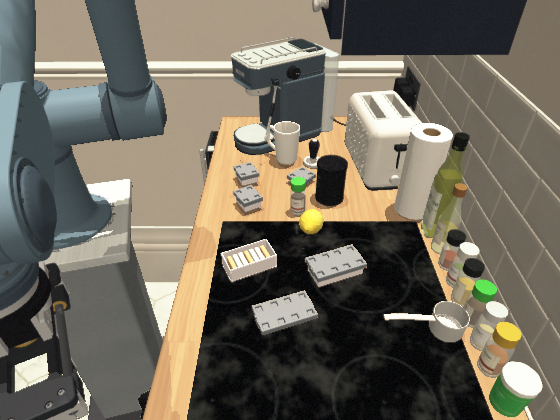

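Top view: base tub at about (448,384), loose lid at (535,360), long tub at (490,277), half tubs at (240,344) and (312,357), low tub at (272,254). The side view confirms that the thin lid is the piece nearest the camera.

```bash
cat > h.py <<'E'
import cv2,numpy as np
from cell import arm
from scipy.spatial.transform import Rotation as R
np.set_printoptions(precision=3,suppress=True)
def rot(s): q=s["orientation"]; return R.from_quat([q[1],q[2],q[3],q[0]])
def cam(name,s=None):
    p=arm.camera_params(name); f=210/np.tan(np.radians(p["fov_y"]/2))
    if name=="wrist":
        T=np.eye(4);T[:3,:3]=rot(s).as_matrix();T[:3,3]=s["position"]; C=T@p["hand_eye"]
    else: C=np.linalg.inv(p["extrinsics"])
    return C,f,p["cx"],p["cy"]
def cast(c,uv,z):
    C,f,cx,cy=c; uv=np.atleast_2d(np.asarray(uv,float))
    d=np.c_[(uv[:,0]-cx)/f,-(uv[:,1]-cy)/f,-np.ones(len(uv))]@C[:3,:3].T
    o=C[:3,3]; return o+d*((z-o[2])/d[:,2])[:,None]
def proj(c,P):
    C,f,cx,cy=c; p=(np.atleast_2d(P)-C[:3,3])@C[:3,:3]
    return np.c_[cx-f*p[:,0]/p[:,2],cy+f*p[:,1]/p[:,2]]
def delta(s,target,yaw=None):
    """travel/rotation shares: tool at target, tool x axis at world angle yaw (rad, mod pi), pointing down"""
    r=rot(s); t=r.inv().apply(np.asarray(target)-s["position"])/500
    x=r.apply([1,0,0]); y0=np.arctan2(x[1],x[0])
    if yaw is None: yaw=y0
    yaw=y0+(yaw-y0+np.pi/2)%np.pi-np.pi/2
    g=R.from_matrix(np.array([[np.cos(yaw),np.sin(yaw),0],[np.sin(yaw),-np.cos(yaw),0],[0,0,-1]]))
    return t,(r.inv()*g).as_rotvec()/np.pi
def rect(pts):  # world pts -> centre, sizes, angle of long side
    (c,wh,a)=cv2.minAreaRect(np.asarray(pts[:,:2],np.float32)); a=np.radians(a)
    if wh[0]<wh[1]: wh=wh[::-1]; a+=np.pi/2
    return np.array(c),np.array(wh),(a+np.pi/2)%np.pi-np.pi/2
E
python3 - <<'E'
from h import *
im=cv2.imread("pics/top0.png"); hsv=cv2.cvtColor(im,cv2.COLOR_BGR2HSV)
m=((hsv[...,1]<50)&(hsv[...,2]>110)).astype(np.uint8)
m[:,:]=cv2.morphologyEx(m,cv2.MORPH_CLOSE,np.ones((5,5)))
c=cam("top")
seeds=dict(base=(448,384,42),lid=(535,360,12),long=(490,277,40),a=(240,344,40),b=(312,357,40),low=(272,254,26))
n,l,st,ce=cv2.connectedComponentsWithStats(m)
for k,(u,v,z) in seeds.items():
    i=np.argmin([1e9]+[np.hypot(*(ce[j]-np.array([u,v])/1.4286)) + (1e5 if st[j,4]<200 else 0) for j in range(1,n)])
    ys,xs=np.where(l==i); print(k,st[i,4],*rect(cast(c,np.c_[xs,ys],z)))
E
```

```text
base 1297 [ 419.367 -282.943] [113.087  64.721] 0.18528162645131774
lid 1434 [ 460.961 -430.289] [120.889  69.299] 0.09438246232192182
long 1466 [ 596.582 -349.012] [120.415  69.052] 0.12064137215053594
a 689 [477.831  54.825] [65.618 56.294] -1.4094771413970824
b 694 [460.116 -60.824] [65.319 56.86 ] -1.2913248012132268
low 636 [627.983  10.291] [65.722 56.721] 0.49530445336042916
```

```bash
python3 - <<'E'
from h import *
s=arm.observe(); print(delta(s,[461,-430,170],0.10))
E
```

```text
(array([ 0.695, -0.247,  0.07 ]), array([-0.   , -0.   ,  0.043]))
```

{"api": "step_arm", "payload": {"rows": [{"travel": [0.1,-0.035,0.01],"rotation": [0,0,0.006]},{"travel": [0.22,-0.08,0.02],"rotation": [0,0,0.015]},{"travel": [0.34,-0.12,0.04],"rotation": [0,0,0.02]},{"travel": [0.46,-0.16,0.05],"rotation": [0,0,0.03]},{"travel": [0.58,-0.2,0.06],"rotation": [0,0,0.04]},{"travel": [0.66,-0.235,0.07],"rotation": [0,0,0.043]},{"travel": [0.695,-0.247,0.07],"rotation": [0,0,0.043]},{"travel": [0.695,-0.247,0.07],"rotation": [0,0,0.043]},{"travel": [0.695,-0.247,0.07],"rotation": [0,0,0.043]}], "hand": 0}}

```text
time_s: 1.27
position: [459.8, -431.4, 170.1]
orientation: [-0.0, 0.999, 0.05, -0.0]
contact_force: [0.2, -0.3, -0.2]
width: 1.0
```

```bash
cat > look.py <<'E'
import sys; from h import *
def look(name,zs):
    """wrist picture; low-saturation bright blobs -> rects on plane z"""
    s=arm.observe(); im=arm.grab_frame("wrist"); cv2.imwrite(f"pics/{name}.png",im); c=cam("wrist",s)
    hsv=cv2.cvtColor(im,cv2.COLOR_BGR2HSV)
    m=((hsv[...,1]<50)&(hsv[...,2]>110)).astype(np.uint8); m=cv2.morphologyEx(m,cv2.MORPH_CLOSE,np.ones((9,9)))
    n,l,st,ce=cv2.connectedComponentsWithStats(m); print(s["position"],s["time_s"],rot(s).as_matrix()[:,0])
    for i in range(1,n):
        if st[i,4]<1500: continue
        ys,xs=np.where(l==i)
        print("px",ce[i],st[i])
        for z in zs: print("  z",z,*rect(cast(c,np.c_[xs,ys],z)))
    return s,im,c
if __name__=="__main__": look(sys.argv[1],[float(z) for z in sys.argv[2:]])
E
python3 look.py w1 12 17 42
```

```text
[ 459.814 -431.447  170.07 ] 1.275 [ 0.995  0.099 -0.   ]
px [188.699  49.65 ] [ 144    0   88  103 8107]
  z 12.0 [ 581.086 -342.935] [85.803 71.741] 0.11871961846317802
  z 17.0 [ 580.299 -344.145] [84.533 70.679] 0.11871993471355746
  z 42.0 [ 576.365 -350.192] [78.183 65.369] 0.11871981820025979
px [271.1   172.368] [ 236  132   70  100 5424]
  z 12.0 [ 470.395 -426.862] [97.377 66.641] 0.08231622869974764
  z 17.0 [ 471.247 -426.829] [95.936 65.655] 0.08231616212072046
  z 42.0 [ 475.505 -426.665] [88.729 60.723] 0.08231661985153282
px [116.065 231.495] [  62  163  122  144 8709]
  z 12.0 [ 399.715 -290.499] [150.319 108.801] 0.1835672164995792
  z 17.0 [ 401.613 -292.485] [148.094 107.191] 0.1835672164995792
  z 42.0 [ 411.102 -302.413] [136.969  99.139] 0.1835672164995792
px [409.753 274.641] [ 365  234   91   73 1956]
  z 12.0 [ 386.449 -576.139] [128.131  28.951] 0.89777876770883
  z 17.0 [ 388.543 -573.897] [126.235  28.523] 0.8977785679717485
  z 42.0 [ 399.013 -562.685] [116.752  26.38 ] 0.89777876770883
px [136.075 367.158] [  42  317  213   82 7036]
  z 12.0 [ 260.922 -312.828] [230.416 102.928] -1.4714956550851142
  z 17.0 [ 264.874 -314.483] [227.006 101.405] -1.4714955302494381
  z 42.0 [ 284.635 -322.759] [209.954  93.788] -1.4714957050193842
px [443.277 341.82 ] [ 384  318  123   71 4750]
  z 12.0 [ 299.022 -633.744] [133.968  88.299] -1.4715548355179626
  z 17.0 [ 302.411 -630.649] [131.986  86.992] -1.4715547855836926
  z 42.0 [ 319.352 -615.174] [122.071  80.457] -1.4715548604850976
```

View pics/w1.png

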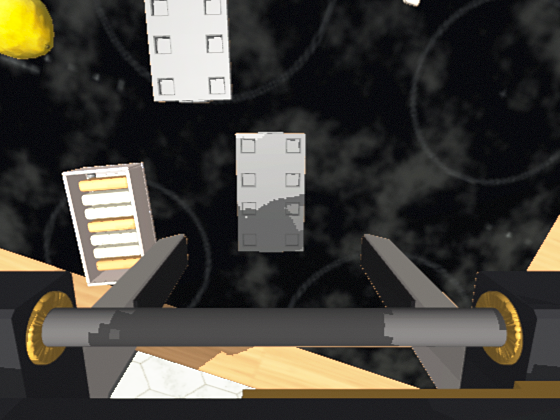

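The wrist view shows the lid at (236–304, 132–251), partly in shadow, the base tub at left with corners about (64,172), (143,163), (155,270) and (92,285), and the long tub at top.

```bash
cat >> h.py <<'E'
def blob(im,c,seed,z,thr=90,smax=60,box=None,close=9):
    hsv=cv2.cvtColor(im,cv2.COLOR_BGR2HSV); m=((hsv[...,1]<smax)&(hsv[...,2]>thr)).astype(np.uint8)
    if box: k=np.zeros_like(m); x0,y0,x1,y1=box; k[y0:y1,x0:x1]=1; m&=k
    m=cv2.morphologyEx(cv2.morphologyEx(m,cv2.MORPH_CLOSE,np.ones((close,close))),cv2.MORPH_OPEN,np.ones((5,5)))
    n,l,st,ce=cv2.connectedComponentsWithStats(m); i=l[seed[1],seed[0]]
    ys,xs=np.where(l==i); print("blob",i,st[i]); return rect(cast(c,np.c_[xs,ys],z)),(l==i)
E
python3 - <<'E'
from h import *
im=cv2.imread("pics/w1.png")
s=arm.observe();c=cam("wrist",s)
for t in (80,95):
  for z in (17,23): print(t,z,*blob(im,c,(270,190),z,thr=t)[0])
q=cast(c,[(64,172),(143,163),(155,270),(92,285)],42); print(q,q.mean(0))
E
```

```text
blob 3 [ 236  132   70  120 8001]
80 17 [ 460.35  -428.129] [117.303  65.824] 0.09868575613646158
blob 3 [ 236  132   70  120 8001]
80 23 [ 461.566 -428.068] [115.188  64.638] 0.09868573116932633
blob 3 [ 236  132   70  120 7983]
95 17 [ 460.35  -428.129] [117.303  65.824] 0.09868575613646158
blob 3 [ 236  132   70  120 7983]
95 23 [ 461.566 -428.068] [115.188  64.638] 0.09868573116932633
[[ 467.077 -244.644   42.   ]
 [ 481.911 -313.942   42.   ]
 [ 381.715 -326.395   42.   ]
 [ 360.33  -266.822   42.   ]] [ 422.758 -287.951   42.   ]
```

```bash
python3 - <<'E'
from h import *
s=arm.observe(); print(delta(s,[461,-428,80],0.099))
E
```

```text
(array([ 0.003, -0.007,  0.18 ]), array([-0.,  0., -0.]))
```

{"api": "step_arm", "payload": {"rows": [{"travel": [0.002,-0.007,0.09]},{"travel": [0.002,-0.007,0.18]},{"travel": [0.002,-0.007,0.18]},{"travel": [0.002,-0.007,0.18]}]}}

```text
validation failed for argument at $.ro...
```

```bash
python3 - <<'E'
from h import *
s=arm.observe();im=arm.grab_frame("wrist");cv2.imwrite("pics/w2.png",im);c=cam("wrist",s);print(s["position"],s["width"])
for z in (17,23): print(z,*blob(im,c,(270,200),z,thr=80)[0])
E
```

```text
[ 459.694 -431.529  170.064] 0.9992485558798999
blob 3 [ 236  132   70  120 8044]
17 [ 460.345 -428.057] [117.328  65.841] 0.0998859013593274
blob 3 [ 236  132   70  120 8044]
23 [ 461.561 -427.998] [115.213  64.654] 0.09988617599781469
```

View pics/w2.png

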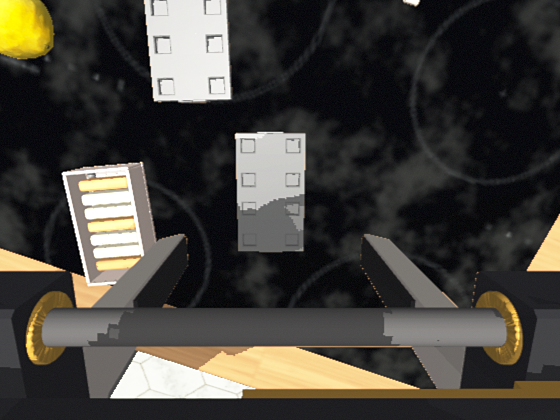

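The rotation has to be given in every row; the arm did not move and the picture is unchanged.

{"api": "step_arm", "payload": {"rows": [{"travel": [0.002,-0.007,0.09],"rotation": [0,0,0]},{"travel": [0.002,-0.007,0.18],"rotation": [0,0,0]},{"travel": [0.002,-0.007,0.18],"rotation": [0,0,0]},{"travel": [0.002,-0.007,0.18],"rotation": [0,0,0]}]}}

```text
time_s: 1.88
position: [460.6, -429.3, 82.0]
orientation: [0.001, 0.999, 0.049, 0.001]
contact_force: [2.0, -0.3, 0.4]
width: 0.999
```

```bash
python3 - <<'E'
from h import *
s=arm.observe();im=arm.grab_frame("wrist");cv2.imwrite("pics/w3.png",im);c=cam("wrist",s);print(s["position"],s["width"])
print(proj(c,[[461,-428,17]]))
for z in (17,23): print(z,*blob(im,c,tuple(int(v) for v in proj(c,[[480,-428,17]])[0]),z,thr=80)[0])
E
```

```text
[ 460.626 -429.304   82.002] 0.9985363750939177
[[271.954 218.854]]
blob 2 [  224   137    96   158 14191]
17 [ 460.331 -428.005] [117.781  65.99 ] 0.0995774240813121
blob 2 [  224   137    96   158 14191]
23 [ 462.    -427.863] [114.895  64.373] 0.09957724931136558
```

View pics/w3.png

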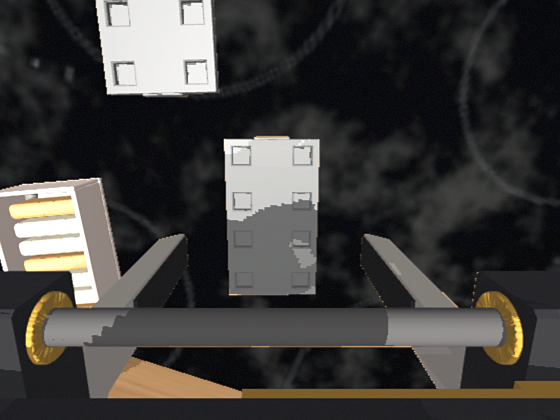

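The lid is centred between the fingers (rows 138–294, columns 224–319), with a small tab showing at its far edge. The two heights together suggest the hob is about 5 mm above z=0. Descending and gripping.

{"api": "step_arm", "payload": {"rows": [{"travel": [0.0,-0.002,0.06],"rotation": [0,0,0]},{"travel": [0.0,-0.002,0.11],"rotation": [0,0,0]},{"travel": [0.0,-0.002,0.13],"rotation": [0,0,0]},{"travel": [0.0,-0.002,0.14],"rotation": [0,0,0]},{"travel": [0.0,-0.002,0.146],"rotation": [0,0,0]},{"travel": [0.0,-0.002,0.146],"rotation": [0,0,0]}]}}

```text
time_s: 2.68
position: [461.5, -429.2, 10.4]
orientation: [0.002, 0.999, 0.049, 0.001]
contact_force: [0.1, -0.4, 0.6]
width: 1.002
```

{"api": "step_arm", "payload": {"rows": [{"travel": [0,0,0],"rotation": [0,0,0]},{"travel": [0,0,0],"rotation": [0,0,0]},{"travel": [0,0,0],"rotation": [0,0,0]},{"travel": [0,0,0],"rotation": [0,0,0]},{"travel": [0,0,0],"rotation": [0,0,0]},{"travel": [0,0,0],"rotation": [0,0,0]}], "hand": 1, "grip_force": 20}}

```text
time_s: 3.42
position: [461.5, -429.1, 10.5]
orientation: [0.002, 0.999, 0.049, 0.001]
contact_force: [-0.0, 0.9, 1.8]
width: 0.676
```

```bash
python3 - <<'E'
from h import *
print(arm.observe())
E
```

```text
{'time_s': 3.425, 'q': array([-0.929,  0.434,  1.709,  0.001,  0.994,  0.544]), 'dq': array([ 0.001,  0.001,  0.001, -0.   , -0.001, -0.   ]), 'joint_efforts': array([ -0.368, -42.572, -25.805,  -0.062,  -0.373,  -0.004]), 'position': array([ 461.52 , -429.068,   10.529]), 'orientation': array([0.002, 0.999, 0.049, 0.001]), 'contact_force': array([-0.006,  0.863,  1.77 ]), 'wrist_torque': array([ 0.26 ,  0.04 , -0.007]), 'width': 0.6760798153563742}
```

Gripped (opening about 63.5 mm). The wrist view has a bias of about +1 mm in y. Lifting, then moving beside the base tub to measure it.

```bash
python3 - <<'E'
from h import *
s=arm.observe(); print(delta(s,[425,-395,115],0.185))
E
```

```text
(array([-0.065, -0.074, -0.209]), array([ 0.001, -0.001, -0.028]))
```

{"api": "step_arm", "payload": {"rows": [{"travel": [0,0,-0.03],"rotation": [0,0,0]},{"travel": [0,0,-0.1],"rotation": [0,0,0]},{"travel": [0,0,-0.18],"rotation": [0,0,0]},{"travel": [0,0,-0.21],"rotation": [0,0,0]},{"travel": [0,0,-0.21],"rotation": [0,0,0]}]}}

```text
time_s: 4.05
position: [461.6, -429.4, 116.7]
orientation: [0.003, 0.999, 0.049, 0.002]
contact_force: [0.4, -0.4, -1.0]
width: 0.677
```

```bash
python3 - <<'E'
from h import *
s=arm.observe(); print(s["position"],s["width"],delta(s,[425,-395,115],0.185))
E
```

```text
[ 461.581 -429.374  116.687] 0.6769090101078232 (array([-0.066, -0.076,  0.003]), array([ 0.002, -0.001, -0.028]))
```

{"api": "step_arm", "payload": {"rows": [{"travel": [-0.033,-0.038,0],"rotation": [0.001,-0.0005,-0.014]},{"travel": [-0.066,-0.076,0],"rotation": [0.002,-0.001,-0.028]},{"travel": [-0.066,-0.076,0],"rotation": [0.002,-0.001,-0.028]},{"travel": [-0.066,-0.076,0],"rotation": [0.002,-0.001,-0.028]}]}}

```text
time_s: 4.55
position: [425.1, -394.8, 115.4]
orientation: [-0.001, 0.996, 0.092, 0.0]
contact_force: [-0.4, -0.4, -0.6]
width: 0.678
```

```bash
python3 - <<'E'
from h import *
s=arm.observe();im=arm.grab_frame("wrist");cv2.imwrite("pics/w4.png",im);c=cam("wrist",s);print(s["position"],s["width"],rot(s).as_matrix())
E
```

```text
[ 425.077 -394.831  115.45 ] 0.6780701581972797 [[ 0.983  0.184 -0.   ]
 [ 0.184 -0.983  0.002]
 [ 0.    -0.002 -1.   ]]
```

View pics/w4.png

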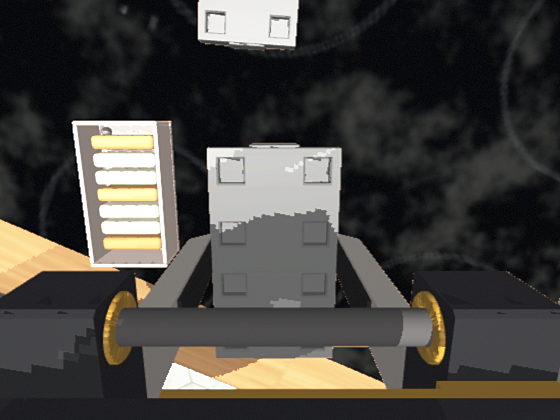

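```bash
python3 - <<'E'
import cv2,numpy as np
im=cv2.imread("pics/w4.png"); cv2.imwrite("pics/c4.png",cv2.resize(im[110:280,55:375],None,fx=2.5,fy=2.5,interpolation=cv2.INTER_NEAREST)[:600,:800])
g=cv2.cvtColor(im,cv2.COLOR_BGR2GRAY)
for r in (140,165,190,215): print(r,"tub L",g[r,74:92],"R",g[r,155:190])
E
```

```text
140 tub L [163 255 255 255 220 128 125 131 132 130 131 130 130 132 129 126 135 222] R [255 255 242 131 126 130 131 131 132 130 131 132 131 128 134 191 163  84
  32  35  36  35  37  30  31  29  26  27  21  22  19  13  13   9   5]
165 tub L [ 17  11   0 112 255 255 255 235 129 125 131 131 131 132 130 130 129 131] R [198 255 255 255 241 131 124 131 131 132 131 131 131 131 131 128 133 162
 138  72  27  22  25  22  25  22  23  23  26  23  21  23  24  21  18]
190 tub L [ 16  11   8   9   6   0 113 255 255 255 245 138 125 131 131 131 131 131] R [235 211 205 255 255 255 237 130 126 131 130 131 130 132 131 130 130 130
 137 150  90  29  22  21  22  22  20  26  21  22  27  27  30  28  32]
215 tub L [ 11  10   7  14   7   9   8   6   0 102 255 255 255 254 158 125 128 131] R [255 255 254 239 218 255 255 255 212 128 126 131 132 132 132 131 131 129
 131 133 160 146  77  19   9  20  19  18  20  20  16  17  16  18  14]
```

View pics/c4.png

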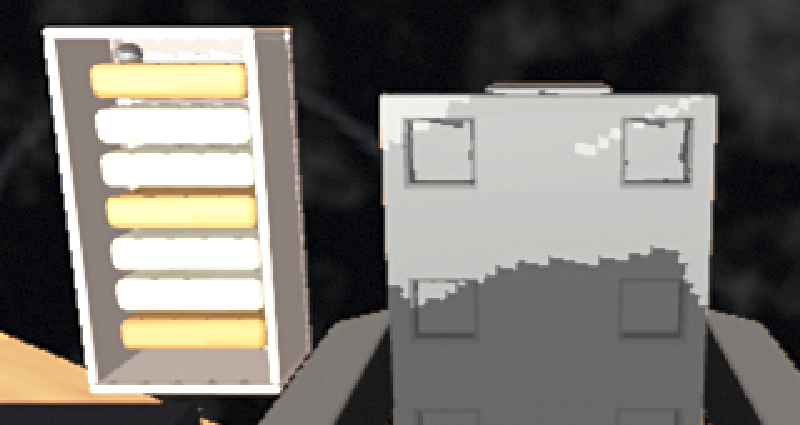

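The rim is the bright band, with outer corners at about (72,121), (156.5,121), (167.4,265.5) and (89.9,265.5). The lid's front top corners are at (207,148) and (341.8,148).

```bash
python3 - <<'E'
from h import *
s=arm.observe();c=cam("wrist",s); r=rot(s); p=s["position"]
B=[(72,121.2),(156.5,121.2),(167.4,265.7),(89.9,265.7)]; L=[(207.2,148),(341.8,148)]
for h in (0,3,5,7):
    q=cast(c,B,42+h); d=lambda i,j:np.hypot(*(q[i]-q[j])[:2])
    yaw=[np.arctan2(*(q[a]-q[b])[1::-1]) for a,b in((0,3),(1,2))]
    l=cast(c,L,p[2]+6.5+h); lt=r.inv().apply(l-p)
    print(h,"centre",q.mean(0)[:2],"len",d(0,3),d(1,2),"wid",d(0,1),d(3,2),"yaw",yaw); print("   lid tool",lt[:,:2].round(2).tolist(), "w",np.ptp(lt[:,1]))
    bc=r.inv().apply(q.mean(0)-p); print("   base in tool",bc)
E
```

```text
0 centre [ 419.06  -281.908] len 108.88666698300439 108.86956168344543 wid 59.411732135036104 60.118001039899006 yaw [np.float64(0.17831223341800465), np.float64(0.18479846261969501)]
   lid tool [[56.21, -32.53], [56.21, 33.26]] w 65.79782655778948
   base in tool [  14.728 -112.274   73.869]
3 centre [ 419.929 -283.099] len 107.59803299806711 107.58113013348886 wid 58.70861595695392 59.406526426954876 yaw [np.float64(0.17831223341800473), np.float64(0.18479846261969504)]
   lid tool [[56.42, -31.97], [56.42, 32.69]] w 64.65861050936465
   base in tool [  15.364 -110.946   70.868]
5 centre [ 420.508 -283.894] len 106.7389436747756 106.72217576685121 wid 58.23987183823244 58.93221001832548 yaw [np.float64(0.17831223341800465), np.float64(0.18479846261969532)]
   lid tool [[56.56, -31.6], [56.56, 32.3]] w 63.89913314374807
   base in tool [  15.788 -110.061   68.867]
7 centre [ 421.088 -284.688] len 105.87985435148408 105.8632214002135 wid 57.77112771951098 58.45789360969608 yaw [np.float64(0.17831223341800478), np.float64(0.18479846261969568)]
   lid tool [[56.7, -31.22], [56.7, 31.92]] w 63.13965577813154
   base in tool [  16.212 -109.176   66.866]
```

{"api": "step_arm", "payload": {"rows": [{"travel": [0.008,-0.055,0],"rotation": [0,0,0.0005]},{"travel": [0.016,-0.11,0.02],"rotation": [0,0,0.001]},{"travel": [0.026,-0.17,0.04],"rotation": [0,0,0.001]},{"travel": [0.032,-0.21,0.08],"rotation": [0,0,0.001]},{"travel": [0.032,-0.2218,0.1],"rotation": [0,0,0.001]},{"travel": [0.032,-0.2218,0.1],"rotation": [0,0,0.001]},{"travel": [0.032,-0.2218,0.1],"rotation": [0,0,0.001]},{"travel": [0.032,-0.2218,0.1],"rotation": [0,0,0.001]}]}}

```text
time_s: 5.6
position: [421.1, -284.2, 66.7]
orientation: [0.0, 0.996, 0.091, 0.001]
contact_force: [-0.1, 0.5, -2.1]
width: 0.679
```

```bash
python3 - <<'E'
from h import *
s=arm.observe(); print(s["position"],s["contact_force"],s["width"],delta(s,[420.4,-282.9,47],0.182))
E
```

```text
[ 421.053 -284.233   66.712] [-0.078  0.503 -2.054] 0.6792326988768749 (array([-0.001, -0.003,  0.039]), array([ 0., -0., -0.]))
```

{"api": "step_arm", "payload": {"rows": [{"travel": [-0.001,-0.003,0.01],"rotation": [0,0,0]},{"travel": [-0.001,-0.003,0.02],"rotation": [0,0,0]},{"travel": [-0.001,-0.003,0.025],"rotation": [0,0,0]},{"travel": [-0.001,-0.003,0.03],"rotation": [0,0,0]},{"travel": [-0.001,-0.003,0.03],"rotation": [0,0,0]},{"travel": [-0.001,-0.003,0.03],"rotation": [0,0,0]}]}}

```text
time_s: 6.35
position: [420.4, -282.9, 51.8]
orientation: [0.0, 0.996, 0.091, 0.001]
contact_force: [0.4, -0.5, 0.1]
width: 0.68
```

```bash
python3 - <<'E'
from h import *
s=arm.observe(); print(s["position"],s["contact_force"],s["wrist_torque"],delta(s,[420.4,-282.9,47],0.182))
E
```

```text
[ 420.417 -282.899   51.811] [ 0.35  -0.494  0.066] [ 0.031 -0.018  0.038] (array([-0.  , -0.  ,  0.01]), array([ 0., -0., -0.]))
```

{"api": "step_arm", "payload": {"rows": [{"travel": [0,0,0.003],"rotation": [0,0,0]},{"travel": [0,0,0.006],"rotation": [0,0,0]},{"travel": [0,0,0.006],"rotation": [0,0,0]}]}}

```text
time_s: 6.72
position: [420.3, -282.8, 48.7]
orientation: [-0.0, 0.996, 0.091, 0.001]
contact_force: [-0.3, 1.4, -0.3]
width: 0.68
```

{"api": "step_arm", "payload": {"rows": [{"travel": [0,0,0.002],"rotation": [0,0,0]},{"travel": [0,0,0.004],"rotation": [0,0,0]},{"travel": [0,0,0.004],"rotation": [0,0,0]}]}}

```text
time_s: 7.1
position: [420.5, -283.0, 47.2]
orientation: [0.0, 0.996, 0.091, 0.001]
contact_force: [-2.4, 0.9, 5.0]
width: 0.68
```

It went in and met 5 N at the predicted seated height (47.5). Releasing, then looking from above.

{"api": "step_arm", "payload": {"rows": [{"travel": [0,0,0],"rotation": [0,0,0]},{"travel": [0,0,0],"rotation": [0,0,0]},{"travel": [0,0,0],"rotation": [0,0,0]},{"travel": [0,0,0],"rotation": [0,0,0]}], "hand": 0}}

```text
time_s: 7.6
position: [420.4, -282.9, 47.1]
orientation: [0.0, 0.996, 0.091, 0.001]
contact_force: [-0.6, -0.0, 0.6]
width: 1.001
```

{"api": "step_arm", "payload": {"rows": [{"travel": [0,0,-0.05],"rotation": [0,0,0]},{"travel": [0,0,-0.12],"rotation": [0,0,0]},{"travel": [0,0,-0.16],"rotation": [0,0,0]},{"travel": [0,0,-0.16],"rotation": [0,0,0]},{"travel": [0,0,-0.16],"rotation": [0,0,0]}]}}

```text
time_s: 8.22
position: [419.8, -282.4, 125.9]
orientation: [-0.001, 0.996, 0.091, 0.0]
contact_force: [-0.4, -0.4, -0.1]
width: 0.999
```

```bash
cat >> h.py <<'E'
def recesses(im,c,z,box):
    """quad-like small recesses: dark squares in a lid top; returns px centres"""
    g=cv2.GaussianBlur(cv2.cvtColor(im,cv2.COLOR_BGR2GRAY),(3,3),0); out=[]
    e=cv2.adaptiveThreshold(g,255,cv2.ADAPTIVE_THRESH_MEAN_C,cv2.THRESH_BINARY_INV,21,5)
    x0,y0,x1,y1=box
    for k in cv2.findContours(e,cv2.RETR_LIST,cv2.CHAIN_APPROX_NONE)[0]:
        x,y,w,h=cv2.boundingRect(k)
        if x0<x+w/2<x1 and y0<y+h/2<y1:
            q=cast(c,k[:,0,:],z); cc,wh,a=rect(q)
            if 9.5<wh[0]<15 and 9.5<wh[1]<15: out.append((x+w/2-.5,y+h/2-.5,*wh))
    return np.array(out)
E
python3 - <<'E'
from h import *
s=arm.observe();im=arm.grab_frame("wrist");cv2.imwrite("pics/w5.png",im);c=cam("wrist",s);print(s["position"],s["width"])
sd=tuple(int(v) for v in proj(c,[[440,-280,58]])[0]); print(sd)
for z in (54,58,62): print(z,*blob(im,c,sd,z,thr=80,smax=40)[0])
print(recesses(im,c,58,(200,100,360,300)))
side=arm.grab_frame("side");cv2.imwrite("pics/v5.png",np.hstack([im[:,150:400],cv2.resize(side[200:370,190:390],None,fx=2.2,fy=2.47)]))
E
```

```text
[ 419.822 -282.411  125.949] 0.9992222213723815
(275, 191)
blob 4 [  229   137    93   154 13395]
54 [ 419.468 -283.202] [117.692  65.756] 0.18114240832706208
blob 4 [  229   137    93   154 13395]
58 [ 420.543 -282.995] [115.821  64.711] 0.18114260806414384
blob 4 [  229   137    93   154 13395]
62 [ 421.618 -282.788] [113.951  63.666] 0.18114272457744152
[[245.5   199.     13.695  13.32 ]
 [304.    155.5    14.143  13.26 ]
 [246.    155.5    14.002  13.247]]
```

View pics/v5.png

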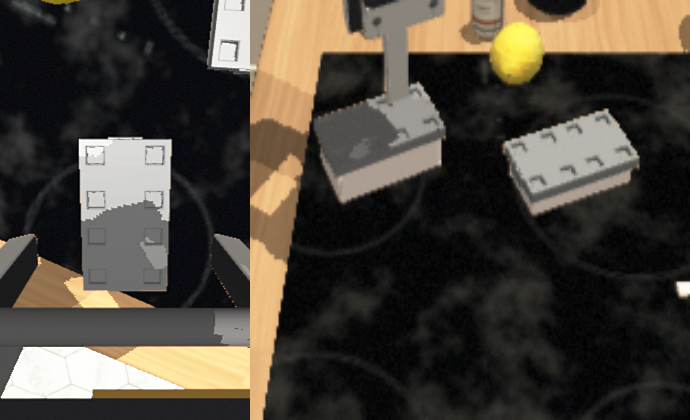

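The lid sits flush on the tub in both views. Next, the right half tub (b): hover and measure it.

```bash
python3 - <<'E'
from h import *
s=arm.observe(); print(delta(s,[460,-61,120],0.279))
E
```

```text
(array([ 0.159, -0.421,  0.012]), array([-0.001,  0.   , -0.031]))
```

{"api": "step_arm", "payload": {"rows": [{"travel": [0.02,-0.06,0],"rotation": [0,0,-0.005]},{"travel": [0.06,-0.16,0],"rotation": [0,0,-0.012]},{"travel": [0.1,-0.27,0],"rotation": [0,0,-0.02]},{"travel": [0.14,-0.37,0.005],"rotation": [0,0,-0.027]},{"travel": [0.159,-0.421,0.012],"rotation": [0,0,-0.031]},{"travel": [0.159,-0.421,0.012],"rotation": [0,0,-0.031]},{"travel": [0.159,-0.421,0.012],"rotation": [0,0,-0.031]},{"travel": [0.159,-0.421,0.012],"rotation": [0,0,-0.031]}]}}

```text
time_s: 9.32
position: [459.8, -61.9, 119.9]
orientation: [-0.001, 0.99, 0.138, -0.0]
contact_force: [-0.2, -0.2, 0.5]
width: 1.003
```

```bash
python3 - <<'E'
from h import *
s=arm.observe();im=arm.grab_frame("wrist");cv2.imwrite("pics/w6.png",im);c=cam("wrist",s);print(s["position"],s["width"])
sd=tuple(int(v) for v in proj(c,[[462,-61,40]])[0]); print(sd)
for t,sm in ((80,30),(80,45)):
  for z in (36,40): print(t,sm,z,*blob(im,c,sd,z,thr=t,smax=sm)[0])
print(recesses(im,c,40,(200,100,360,300)))
E
```

```text
[459.776 -61.853 119.94 ] 1.0032675322200508
(273, 211)
blob 3 [ 229  174   85   73 5903]
80 30 36 [460.703 -59.567] [64.493 57.656] -1.2917047011427263
blob 3 [ 229  174   85   73 5903]
80 30 40 [461.689 -59.322] [63.515 56.781] -1.2917048509455378
blob 4 [ 229  174   85   73 5921]
80 45 36 [460.672 -59.459] [64.717 57.656] -1.2917047011427263
blob 4 [ 229  174   85   73 5921]
80 45 40 [461.659 -59.217] [63.735 56.781] -1.2917048509455378
[[298.5   190.5    11.546  11.347]
 [243.5   192.     14.418  13.902]
 [299.    191.     13.839  13.653]]
```

View pics/w6.png

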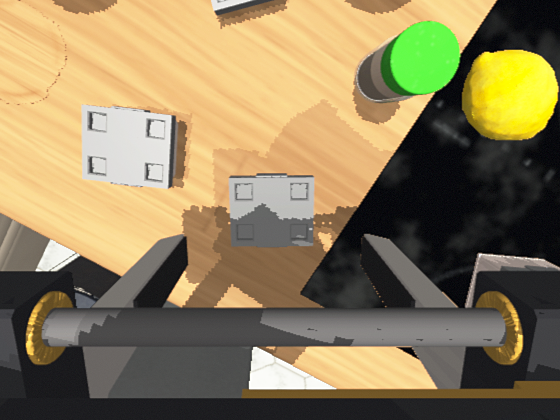

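Half tub b is at (229–314, 177–247), aligned with the fingers. Descending to grip it.

{"api": "step_arm", "payload": {"rows": [{"travel": [0.0034,-0.003,0.05],"rotation": [0,0,0]},{"travel": [0.0034,-0.003,0.12],"rotation": [0,0,0]},{"travel": [0.0034,-0.003,0.17],"rotation": [0,0,0]},{"travel": [0.0034,-0.003,0.2],"rotation": [0,0,0]},{"travel": [0.0034,-0.003,0.21],"rotation": [0,0,0]},{"travel": [0.0034,-0.003,0.21],"rotation": [0,0,0]}]}}

```text
time_s: 10.12
position: [461.4, -60.1, 15.4]
orientation: [-0.001, 0.99, 0.138, 0.0]
contact_force: [-0.1, -1.6, -1.1]
width: 0.997
```

{"api": "step_arm", "payload": {"rows": [{"travel": [0,0,0],"rotation": [0,0,0]},{"travel": [0,0,0],"rotation": [0,0,0]},{"travel": [0,0,0],"rotation": [0,0,0]},{"travel": [0,0,0],"rotation": [0,0,0]},{"travel": [0,0,0],"rotation": [0,0,0]}], "hand": 1, "grip_force": 25}}

```text
time_s: 10.75
position: [461.6, -60.1, 15.7]
orientation: [-0.001, 0.99, 0.138, 0.0]
contact_force: [-1.4, 0.6, 3.2]
width: 0.678
```

{"api": "step_arm", "payload": {"rows": [{"travel": [0,0,-0.02],"rotation": [0,0,0]},{"travel": [0,0,-0.1],"rotation": [0,0,0]},{"travel": [0,0,-0.18],"rotation": [0,0,0]},{"travel": [0,0,-0.23],"rotation": [0,0,0]},{"travel": [0,0,-0.23],"rotation": [0,0,0]},{"travel": [0,0,-0.23],"rotation": [0,0,0]}]}}

```text
time_s: 11.5
position: [460.6, -59.9, 129.4]
orientation: [-0.001, 0.99, 0.138, -0.001]
contact_force: [0.2, 0.1, -1.4]
width: 0.676
```

```bash
python3 - <<'E'
from h import *
s=arm.observe();im=arm.grab_frame("wrist");cv2.imwrite("pics/w7.png",im);c=cam("wrist",s);p=s["position"];print(p,s["width"]*94,s["contact_force"])
g=cv2.cvtColor(im,cv2.COLOR_BGR2GRAY)
# expected lid top at tcp-relative +25 (tip 15 above feet): predict front corners
P=p+rot(s).apply([[27,32,-25],[27,-32,-25],[-27,32,-25],[-27,-32,-25]]); print(proj(c,P))
u,v=proj(c,P[:2]).mean(0)
for col in (int(u)-42,int(u)+42): print(col,int(v)-12,g[int(v)-12:int(v)+12,col])
r=int(v)+15; print(r,g[r,int(u)-62:int(u)-40],g[r,int(u)+40:int(u)+62],int(u))
print(delta(s,[449.4,-277.6,120],0.182))
E
```

```text
[460.588 -59.895 129.43 ] 63.56020715616133 [ 0.157  0.054 -1.432]
[[343.587 215.504]
 [203.537 215.53 ]
 [338.484 321.322]
 [208.678 321.372]]
231 203 [196 198 156 145 112 125 139 142  97  85  87  86  84  86 137 186 191 188
 190 188 188 191 180 101]
315 203 [167 185 190 192 196 159 165 126  90  86  88  86  83  93 185 191 188 187
 187 187 188 190 153 145]
230 [187 189 168 117 113  87 139 183 194 189 187 193 191 190 190 189 191 194
 136  99 100 102] [187 187 188 188 186 187 189 187 188 187 188 187 187 187 188 190 193 133
  90 134 153 173] 273
(array([-0.141,  0.413,  0.018]), array([-0.001,  0.   ,  0.03 ]))
```

```bash
python3 - <<'E'
import cv2
im=cv2.imread("pics/w7.png");cv2.imwrite("pics/c7.png",cv2.resize(im[180:340,150:400],None,fx=3,fy=3,interpolation=cv2.INTER_NEAREST))
E
```

```text
(no output)
```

View pics/c7.png

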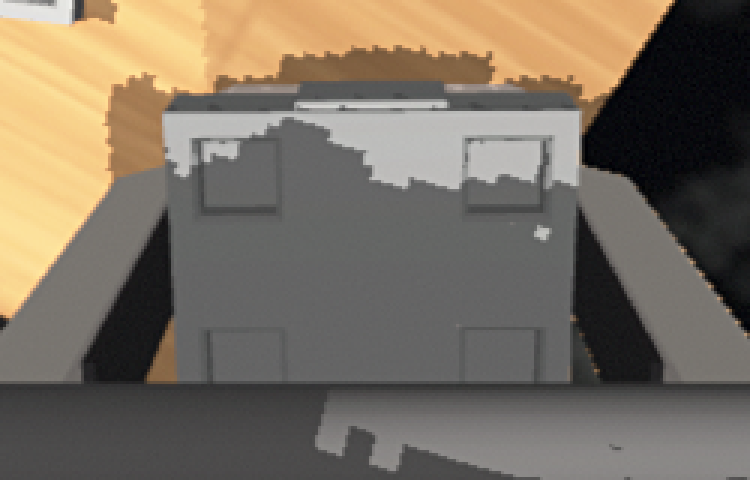

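The half tub is held level, with its front edge at row 216.7 and columns 204–343 as predicted. It shows the same −0.5 mm x offset as the lid did, so the two cancel. Next I check the seated lid's front edge from w5.

```bash
python3 - <<'E'
from h import *
im=cv2.imread("pics/w5.png");g=cv2.cvtColor(im,cv2.COLOR_BGR2GRAY).astype(int)
a=np.array
s0={"position":a([419.822,-282.411,125.949]),"orientation":a([-0.001,0.9958,0.091,0])}
c=cam("wrist",s0)
for col in (235,240,310,316): print(col,130,g[130:146,col])
for r in (150,170): print(r,224,g[r,224:238],312,g[r,312:328])
yw=.182; ex=a([np.cos(yw),np.sin(yw),0]);ey=a([-np.sin(yw),np.cos(yw),0])
for h in (2,3.5,5):
  print(h,proj(c,[a([419.9,-283,54+h])+57*ex+k*32*ey for k in(1,-1)]))
print(delta(arm.observe(),[449.9,-277.5,120],0.182))
E
```

```text
235 130 [ 32  35  34  32  32  30  25  18  50 189 253 249 246 246 247 231]
240 130 [ 27  26  26  23  23  21  18   6  49 184 254 249 246 247 249 227]
310 130 [ 15  16  17  17  19  18  21  18  35 128 216 222 217 217 218 185]
316 130 [  9  13  12  12  13  12  16   9  28 122 216 221 217 217 217 218]
150 224 [ 14  12   8   0  72 246 252 247 245 246 242 202 155 238] 312 [146 128 158 204 219 217 216 220 223 133  32   4  13  10  13  11]
170 224 [ 32  27  22  13   0  54 191 218 214 212 213 212 213 213] 312 [211 210 211 211 210 211 216 219 132  43  26  28  24  20  20  14]
2 [[228.941 139.092]
 [320.318 139.12 ]]
3.5 [[228.671 139.192]
 [320.593 139.221]]
5 [[228.396 139.294]
 [320.872 139.322]]
(array([-0.139,  0.413,  0.017]), array([-0.001,  0.001,  0.03 ]))
```

{"api": "step_arm", "payload": {"rows": [{"travel": [-0.02,0.06,0],"rotation": [0,0,0.004]},{"travel": [-0.055,0.16,0],"rotation": [0,0,0.012]},{"travel": [-0.09,0.265,0],"rotation": [0,0,0.02]},{"travel": [-0.12,0.36,0.005],"rotation": [0,0,0.027]},{"travel": [-0.139,0.413,0.017],"rotation": [-0.001,0,0.03]},{"travel": [-0.139,0.413,0.05],"rotation": [-0.001,0,0.03]},{"travel": [-0.139,0.413,0.08],"rotation": [-0.001,0,0.03]},{"travel": [-0.139,0.413,0.08],"rotation": [-0.001,0,0.03]},{"travel": [-0.139,0.413,0.08],"rotation": [-0.001,0,0.03]}]}}

```text
time_s: 12.68
position: [450.1, -276.5, 88.5]
orientation: [0.0, 0.996, 0.092, -0.001]
contact_force: [0.1, -0.5, -0.7]
width: 0.678
```

```bash
cat > d.py <<'E'
import sys; from h import *
v=[float(x) for x in sys.argv[1:]]; s=arm.observe(); print(s["time_s"],s["position"],s["contact_force"],s["width"],*delta(s,v[:3],v[3]))
E
python3 d.py 450 -277.5 76 .182
```

```text
12.675 [ 450.102 -276.546   88.466] [ 0.121 -0.519 -0.667] 0.6775513748065894 [-0.001  0.002  0.025] [-0.     0.001  0.001]
```

{"api": "step_arm", "payload": {"rows": [{"travel": [-0.001,0.002,0.01],"rotation": [0,0.001,0.001]},{"travel": [-0.001,0.002,0.02],"rotation": [0,0.001,0.001]},{"travel": [-0.001,0.002,0.025],"rotation": [0,0.001,0.001]},{"travel": [-0.001,0.002,0.025],"rotation": [0,0.001,0.001]},{"travel": [-0.001,0.002,0.025],"rotation": [0,0.001,0.001]}]}}

```text
time_s: 13.3
position: [449.8, -277.7, 76.1]
orientation: [0.0, 0.996, 0.09, 0.001]
contact_force: [0.4, -1.0, -1.2]
width: 0.677
```

```bash
python3 d.py 450 -277.5 71 .182
```

```text
13.3 [ 449.832 -277.723   76.068] [ 0.397 -0.977 -1.234] 0.6766694661968682 [ 0.   -0.    0.01] [ 0. -0. -0.]
```

{"api": "step_arm", "payload": {"rows": [{"travel": [0,0,0.004],"rotation": [0,0,0]},{"travel": [0,0,0.008],"rotation": [0,0,0]},{"travel": [0,0,0.011],"rotation": [0,0,0]},{"travel": [0,0,0.011],"rotation": [0,0,0]}]}}

```text
time_s: 13.8
position: [449.7, -277.6, 70.4]
orientation: [-0.0, 0.996, 0.09, 0.001]
contact_force: [-0.4, -0.2, -1.7]
width: 0.676
```

{"api": "step_arm", "payload": {"rows": [{"travel": [0,0,0.002],"rotation": [0,0,0]},{"travel": [0,0,0.005],"rotation": [0,0,0]},{"travel": [0,0,0.005],"rotation": [0,0,0]}]}}

```text
time_s: 14.18
position: [450.1, -277.8, 68.8]
orientation: [-0.0, 0.996, 0.09, 0.001]
contact_force: [-1.4, 1.8, 4.7]
width: 0.677
```

Contact at 68.8 matches full seating. Releasing and going to half tub a.

{"api": "step_arm", "payload": {"rows": [{"travel": [0,0,0],"rotation": [0,0,0]},{"travel": [0,0,0],"rotation": [0,0,0]},{"travel": [0,0,0],"rotation": [0,0,0]},{"travel": [0,0,0],"rotation": [0,0,0]}], "hand": 0}}

```text
time_s: 14.68
position: [450.1, -277.8, 68.6]
orientation: [-0.0, 0.996, 0.09, 0.001]
contact_force: [-0.7, 0.0, -0.7]
width: 0.997
```

{"api": "step_arm", "payload": {"rows": [{"travel": [0,0,-0.04],"rotation": [0,0,0]},{"travel": [0,0,-0.1],"rotation": [0,0,0]},{"travel": [0,0,-0.13],"rotation": [0,0,0]},{"travel": [0,0,-0.13],"rotation": [0,0,0]}]}}

```text
time_s: 15.18
position: [450.5, -278.4, 134.6]
orientation: [0.001, 0.996, 0.09, 0.001]
contact_force: [0.4, 0.7, 0.3]
width: 0.998
```

```bash
python3 - <<'E'
from h import *
s=arm.observe();im=arm.grab_frame("wrist");cv2.imwrite("pics/w8.png",im);c=cam("wrist",s);p=s["position"];print(p)
g=cv2.cvtColor(im,cv2.COLOR_BGR2GRAY).astype(int)
a=np.array;yw=.182; ex=a([np.cos(yw),np.sin(yw),0]);ey=a([-np.sin(yw),np.cos(yw),0])
q=proj(c,[a([449.4,-277.6,54+35+4])+27*ex+k*32*ey for k in(1,-1)]);print(q)
for col in (int(q[0,0])+5,int(q[1,0])-5): print(col,int(q[0,1])-8,g[int(q[0,1])-8:int(q[0,1])+9,col])
r=int(q[0,1])+8; print(r,int(q[0,0])-6,g[r,int(q[0,0])-6:int(q[0,0])+6],int(q[1,0])-6,g[r,int(q[1,0])-6:int(q[1,0])+6])
E
python3 d.py 477.8 55.5 120 .161
```

```text
[ 450.51  -278.351  134.577]
[[222.253 190.396]
 [321.853 190.224]]
227 182 [  5   1   4   0   0  26 119 100  93 150 209 214 211 207 208 210 210]
316 182 [130 135 131 132 132  99  93  90  99 205 214 209 207 208 210 200 201]
198 216 [ 14  13  14  16  18   8  57 190 215 211 209 210] 315 [169 201 209 208 210 211 216 129  28   1  11  12]
15.225 [ 449.884 -277.799  133.382] [ 0.195  0.15  -0.121] 1.002361929697084 [ 0.175 -0.646  0.027] [ 0.    -0.     0.006]
```

{"api": "step_arm", "payload": {"rows": [{"travel": [0.015,-0.06,0],"rotation": [0,0,0]},{"travel": [0.04,-0.16,0],"rotation": [0,0,0.001]},{"travel": [0.075,-0.28,0],"rotation": [0,0,0.002]},{"travel": [0.105,-0.39,0],"rotation": [0,0,0.003]},{"travel": [0.135,-0.5,0],"rotation": [0,0,0.005]},{"travel": [0.16,-0.6,0.01],"rotation": [0,0,0.006]},{"travel": [0.175,-0.646,0.027],"rotation": [0,0,0.006]},{"travel": [0.175,-0.646,0.027],"rotation": [0,0,0.006]},{"travel": [0.175,-0.646,0.027],"rotation": [0,0,0.006]},{"travel": [0.175,-0.646,0.027],"rotation": [0,0,0.006]}]}}

```text
time_s: 16.48
position: [478.0, 54.7, 120.0]
orientation: [0.0, 0.997, 0.08, 0.001]
contact_force: [0.4, 0.5, 0.4]
width: 1.002
```

```bash
python3 - <<'E'
from h import *
s=arm.observe();im=arm.grab_frame("wrist");cv2.imwrite("pics/w9.png",im);c=cam("wrist",s);print(s["position"],s["width"])
sd=tuple(int(v) for v in proj(c,[[480,55,40]])[0]); print(sd)
for t,sm in ((80,30),(80,45)):
  r=blob(im,c,sd,40,thr=t,smax=sm)[0]; print(t,sm,*r, delta(s,[*r[0],15],r[2]+np.pi/2))
E
```

```text
[478.007  54.653 120.003] 1.0021410066637182
(273, 211)
blob 4 [ 230  176   84   72 5826]
80 30 [479.229  56.558] [63.706 56.062] -1.4109322260376747 (array([ 0.003, -0.003,  0.21 ]), array([ 0., -0.,  0.]))
blob 5 [ 229  176   85   72 5839]
80 45 [479.228  56.55 ] [63.771 56.062] -1.4107310075725623 (array([ 0.003, -0.003,  0.21 ]), array([ 0., -0.,  0.]))
```

{"api": "step_arm", "payload": {"rows": [{"travel": [0.0018,-0.002,0.05],"rotation": [0,0,0]},{"travel": [0.0018,-0.002,0.12],"rotation": [0,0,0]},{"travel": [0.0018,-0.002,0.17],"rotation": [0,0,0]},{"travel": [0.0018,-0.002,0.2],"rotation": [0,0,0]},{"travel": [0.0018,-0.002,0.21],"rotation": [0,0,0]},{"travel": [0.0018,-0.002,0.21],"rotation": [0,0,0]}]}}

```text
time_s: 17.27
position: [479.5, 55.6, 15.6]
orientation: [0.0, 0.997, 0.08, 0.001]
contact_force: [-1.3, -0.0, 0.1]
width: 1.001
```

{"api": "step_arm", "payload": {"rows": [{"travel": [0,0,0],"rotation": [0,0,0]},{"travel": [0,0,0],"rotation": [0,0,0]},{"travel": [0,0,0],"rotation": [0,0,0]},{"travel": [0,0,0],"rotation": [0,0,0]},{"travel": [0,0,0],"rotation": [0,0,0]}], "hand": 1, "grip_force": 25}}

```text
time_s: 17.9
position: [479.7, 55.6, 15.9]
orientation: [0.0, 0.997, 0.08, 0.001]
contact_force: [-0.8, -0.3, 2.6]
width: 0.678
```

{"api": "step_arm", "payload": {"rows": [{"travel": [0,0,-0.02],"rotation": [0,0,0]},{"travel": [0,0,-0.1],"rotation": [0,0,0]},{"travel": [0,0,-0.18],"rotation": [0,0,0]},{"travel": [0,0,-0.23],"rotation": [0,0,0]},{"travel": [0,0,-0.23],"rotation": [0,0,0]},{"travel": [0,0,-0.23],"rotation": [0,0,0]}]}}

```text
time_s: 18.65
position: [478.4, 55.7, 129.6]
orientation: [-0.0, 0.997, 0.08, 0.0]
contact_force: [-0.4, -0.2, -1.7]
width: 0.682
```

```bash
python3 - <<'E'
from h import *
s=arm.observe();im=arm.grab_frame("wrist");cv2.imwrite("pics/w10.png",im);c=cam("wrist",s);p=s["position"];print(p,s["width"]*94,s["contact_force"])
g=cv2.cvtColor(im,cv2.COLOR_BGR2GRAY)
q=proj(c,p+rot(s).apply([[27,-32,-24.5],[27,32,-24.5]])); print(q)
v=int(q[0,1])
for col in (int(q[0,0])+4,int(q[1,0])-4): print(col,v-8,g[v-8:v+10,col])
print(v+5,int(q[0,0])-6,g[v+5,int(q[0,0])-6:int(q[0,0])+6],int(q[1,0])-6,g[v+5,int(q[1,0])-6:int(q[1,0])+6])
E
python3 d.py 390.9 -288.3 125 .182
```

```text
[478.376  55.746 129.591] 64.06148581088709 [-0.369 -0.174 -1.685]
[[204.002 215.264]
 [343.631 215.235]]
208 207 [196 199 134 115 102  85  79  72  70  76 137 163 165 163 163 163 163 163]
339 207 [ 95  95  93  90  81  75  74  75  71  77 137 163 165 163 162 161 162 162]
220 198 [124 125 122 120 118 116 134 160 165 165 163 164] 337 [163 163 163 162 162 164 149 125 116 115 115 114]
18.7 [478.14   55.784 129.175] [ 0.366  0.026 -2.709] 0.6773059336388962 [-0.282  0.652  0.008] [-0.     0.    -0.007]
```

{"api": "step_arm", "payload": {"rows": [{"travel": [-0.025,0.055,0],"rotation": [0,0,-0.001]},{"travel": [-0.065,0.15,0],"rotation": [0,0,-0.002]},{"travel": [-0.11,0.26,0],"rotation": [0,0,-0.003]},{"travel": [-0.16,0.37,0],"rotation": [0,0,-0.004]},{"travel": [-0.205,0.48,0],"rotation": [0,0,-0.005]},{"travel": [-0.25,0.58,0],"rotation": [0,0,-0.006]},{"travel": [-0.282,0.652,0.01],"rotation": [0,0,-0.007]},{"travel": [-0.282,0.652,0.04],"rotation": [0,0,-0.007]},{"travel": [-0.282,0.652,0.08],"rotation": [0,0,-0.007]},{"travel": [-0.282,0.652,0.08],"rotation": [0,0,-0.007]},{"travel": [-0.282,0.652,0.08],"rotation": [0,0,-0.007]}]}}

```text
time_s: 20.08
position: [391.0, -287.7, 88.9]
orientation: [-0.001, 0.996, 0.091, -0.0]
contact_force: [0.8, -0.7, -1.4]
width: 0.68
```

```bash
python3 d.py 391.2 -288.5 76 .182
```

```text
20.075 [ 390.98  -287.69    88.865] [ 0.765 -0.697 -1.377] 0.679642863802865 [0.    0.002 0.026] [-0.  0.  0.]
```

{"api": "step_arm", "payload": {"rows": [{"travel": [0,0.002,0.01],"rotation": [0,0,0]},{"travel": [0,0.002,0.02],"rotation": [0,0,0]},{"travel": [0,0.002,0.026],"rotation": [0,0,0]},{"travel": [0,0.002,0.026],"rotation": [0,0,0]},{"travel": [0,0.002,0.026],"rotation": [0,0,0]}]}}

```text
time_s: 20.7
position: [391.2, -288.7, 76.0]
orientation: [-0.0, 0.996, 0.091, -0.0]
contact_force: [0.1, -0.8, -1.2]
width: 0.677
```

```bash
python3 d.py 391.2 -288.5 71 .182
```

```text
20.7 [ 391.217 -288.731   75.972] [ 0.118 -0.808 -1.21 ] 0.6768729451762626 [ 0.   -0.    0.01] [-0.  0.  0.]
```

{"api": "step_arm", "payload": {"rows": [{"travel": [0,0,0.004],"rotation": [0,0,0]},{"travel": [0,0,0.008],"rotation": [0,0,0]},{"travel": [0,0,0.011],"rotation": [0,0,0]},{"travel": [0,0,0.011],"rotation": [0,0,0]}]}}

```text
time_s: 21.2
position: [391.1, -288.6, 70.3]
orientation: [-0.001, 0.996, 0.091, -0.0]
contact_force: [-0.2, 0.3, -1.6]
width: 0.677
```

{"api": "step_arm", "payload": {"rows": [{"travel": [0,0,0.002],"rotation": [0,0,0]},{"travel": [0,0,0.005],"rotation": [0,0,0]},{"travel": [0,0,0.005],"rotation": [0,0,0]}]}}

```text
time_s: 21.58
position: [391.4, -289.0, 68.9]
orientation: [-0.0, 0.996, 0.091, -0.0]
contact_force: [-3.0, 1.5, 5.7]
width: 0.674
```

Seated. Releasing and lifting.

{"api": "step_arm", "payload": {"rows": [{"travel": [0,0,0],"rotation": [0,0,0]},{"travel": [0,0,0],"rotation": [0,0,0]},{"travel": [0,0,0],"rotation": [0,0,0]},{"travel": [0,0,0],"rotation": [0,0,0]}], "hand": 0}}

```text
time_s: 22.08
position: [391.3, -289.0, 68.7]
orientation: [-0.001, 0.996, 0.091, -0.0]
contact_force: [-0.1, 1.3, -0.0]
width: 0.996
```

{"api": "step_arm", "payload": {"rows": [{"travel": [0,0,-0.04],"rotation": [0,0,0]},{"travel": [0,0,-0.1],"rotation": [0,0,0]},{"travel": [0,0,-0.16],"rotation": [0,0,0]},{"travel": [0.058,0,-0.17],"rotation": [0,0,0]},{"travel": [0.058,0,-0.17],"rotation": [0,0,0]},{"travel": [0.058,0,-0.17],"rotation": [0,0,0]}]}}

```text
time_s: 22.82
position: [419.1, -283.3, 152.8]
orientation: [-0.001, 0.996, 0.091, -0.001]
contact_force: [-0.4, 0.9, 0.2]
width: 0.998
```

```bash
python3 - <<'E'
from h import *
s=arm.observe();im=arm.grab_frame("wrist");cv2.imwrite("pics/w11.png",im);c=cam("wrist",s);print(s["position"])
sd=tuple(int(v) for v in proj(c,[[450,-278,93]])[0]); sd2=tuple(int(v) for v in proj(c,[[391,-288,93]])[0]);print(sd,sd2)
for q in (sd,sd2): print(*blob(im,c,q,93,thr=70,smax=30,close=3)[0])
q=cast(c,[[0,0]],93)
v=im[90:340,170:390]; side=arm.grab_frame("side")[180:330,190:390]
cv2.imwrite("pics/v11.png",np.hstack([cv2.resize(v,None,fx=1.6,fy=1.6),cv2.resize(side,(440,400))]))
E
python3 d.py 597 -348.5 125 .12
```

```text
[ 419.107 -283.336  152.821]
(274, 177) (273, 258)
blob 2 [  227   134    95   161 14287]
[ 421.171 -283.324] [117.346  64.455] 0.1855612417210193
blob 2 [  227   134    95   161 14287]
[ 421.171 -283.324] [117.346  64.455] 0.1855612417210193
22.925 [ 418.985 -283.457  152.844] [ 0.233 -0.208  0.653] 0.9992634549283651 [0.327 0.193 0.055] [-0.001  0.001  0.02 ]
```

View pics/v11.png

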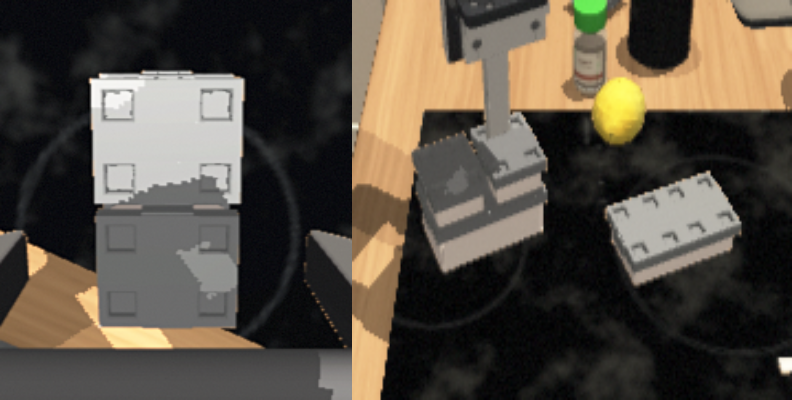

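Both half tubs sit flush side by side in both views. Moving to the long tub.

{"api": "step_arm", "payload": {"rows": [{"travel": [0.05,0.03,0],"rotation": [0,0,0.002]},{"travel": [0.13,0.075,0],"rotation": [0,0,0.008]},{"travel": [0.22,0.13,0.01],"rotation": [0,0,0.014]},{"travel": [0.3,0.175,0.04],"rotation": [0,0,0.02]},{"travel": [0.327,0.193,0.055],"rotation": [-0.001,0.001,0.02]},{"travel": [0.327,0.193,0.055],"rotation": [-0.001,0.001,0.02]},{"travel": [0.327,0.193,0.055],"rotation": [-0.001,0.001,0.02]},{"travel": [0.327,0.193,0.055],"rotation": [-0.001,0.001,0.02]}]}}

```text
time_s: 23.92
position: [596.6, -348.7, 125.5]
orientation: [0.001, 0.998, 0.06, 0.001]
contact_force: [-0.4, -0.1, 0.1]
width: 1.004
```

```bash
python3 - <<'E'
from h import *
s=arm.observe();im=arm.grab_frame("wrist");cv2.imwrite("pics/w12.png",im);c=cam("wrist",s);print(s["position"],s["width"])
sd=tuple(int(v) for v in proj(c,[[610,-348,44]])[0]); print(sd)
for t,sm in ((80,30),(90,45)):
  r=blob(im,c,sd,44,thr=t,smax=sm)[0]; print(t,sm,*r, delta(s,[*r[0],19],r[2]))
E
```

```text
[ 596.644 -348.653  125.511] 1.004226530189984
(274, 196)
blob 2 [  230   137    87   147 12138]
80 30 [ 596.715 -348.199] [115.93   64.778] 0.11924104875985875 (array([-0.   , -0.001,  0.213]), array([ 0.   , -0.001,  0.   ]))
blob 2 [  230   137    88   147 12190]
90 45 [ 596.716 -348.204] [115.934  64.789] 0.11943059092806663 (array([-0.   , -0.001,  0.213]), array([ 0.   , -0.001, -0.   ]))
```

{"api": "step_arm", "payload": {"rows": [{"travel": [-0.001,0,0.05],"rotation": [0,0,0]},{"travel": [-0.001,0,0.12],"rotation": [0,0,0]},{"travel": [-0.001,0,0.17],"rotation": [0,0,0]},{"travel": [-0.001,0,0.2],"rotation": [0,0,0]},{"travel": [-0.001,0,0.212],"rotation": [0,0,0]},{"travel": [-0.001,0,0.212],"rotation": [0,0,0]}]}}

```text
time_s: 24.72
position: [596.7, -349.1, 20.1]
orientation: [0.001, 0.998, 0.06, 0.001]
contact_force: [0.6, 0.4, -0.4]
width: 0.999
```

{"api": "step_arm", "payload": {"rows": [{"travel": [0,0,0],"rotation": [0,0,0]},{"travel": [0,0,0],"rotation": [0,0,0]},{"travel": [0,0,0],"rotation": [0,0,0]},{"travel": [0,0,0],"rotation": [0,0,0]},{"travel": [0,0,0],"rotation": [0,0,0]}], "hand": 1, "grip_force": 35}}

```text
time_s: 25.35
position: [596.9, -349.1, 20.5]
orientation: [0.001, 0.998, 0.06, 0.001]
contact_force: [0.3, 0.7, 2.2]
width: 0.676
```

{"api": "step_arm", "payload": {"rows": [{"travel": [0,0,-0.02],"rotation": [0,0,0]},{"travel": [0,0,-0.09],"rotation": [0,0,0]},{"travel": [0,0,-0.18],"rotation": [0,0,0]},{"travel": [0,0,-0.26],"rotation": [0,0,0]},{"travel": [0,0,-0.28],"rotation": [0,0,0]},{"travel": [0,0,-0.28],"rotation": [0,0,0]},{"travel": [0,0,-0.28],"rotation": [0,0,0]}]}}

```text
time_s: 26.22
position: [595.3, -347.9, 157.6]
orientation: [-0.001, 0.998, 0.06, -0.0]
contact_force: [0.1, 0.8, -2.0]
width: 0.683
```

```bash
python3 - <<'E'
from h import *
s=arm.observe();im=arm.grab_frame("wrist");cv2.imwrite("pics/w13.png",im);c=cam("wrist",s);p=s["position"];print(p,s["width"]*94,s["contact_force"],s["wrist_torque"])
g=cv2.cvtColor(im,cv2.COLOR_BGR2GRAY)
q=proj(c,p+rot(s).apply([[57,-32,-24.5],[57,32,-24.5]])); print(q)
v=int(q[0,1])
for col in (int(q[0,0])+4,int(q[1,0])-4): print(col,v-8,g[v-8:v+10,col])
print(v+5,int(q[0,0])-6,g[v+5,int(q[0,0])-6:int(q[0,0])+6],int(q[1,0])-6,g[v+5,int(q[1,0])-6:int(q[1,0])+6])
E
python3 d.py 420.7 -283.4 160 .183
```

```text
[ 595.323 -347.937  157.649] 64.23811840347733 [ 0.099  0.77  -2.022] [-0.063  0.026 -0.002]
[[200.906 149.103]
 [346.917 149.093]]
204 141 [ 38  40  43  45  49  50  52  49  59 111 254 250 246 245 245 245 245 246]
342 141 [ 35  36  37  31  33  30  29  40 109 109 210 217 214 213 212 213 211 212]
154 194 [ 46  50  52  54  52  42  79 236 251 246 245 245] 340 [213 213 213 213 215 220 220 136  43  23  24  18]
26.275 [ 595.415 -347.939  157.705] [ 0.433  0.39  -2.188] 0.6731769660749756 [-0.332 -0.17  -0.004] [-0.    0.   -0.02]
```

{"api": "step_arm", "payload": {"rows": [{"travel": [-0.05,-0.025,0],"rotation": [0,0,-0.003]},{"travel": [-0.12,-0.06,0],"rotation": [0,0,-0.008]},{"travel": [-0.2,-0.1,0],"rotation": [0,0,-0.013]},{"travel": [-0.28,-0.14,0],"rotation": [0,0,-0.018]},{"travel": [-0.332,-0.17,0],"rotation": [0,0,-0.02]},{"travel": [-0.332,-0.17,0.02],"rotation": [0,0,-0.02]},{"travel": [-0.332,-0.17,0.06],"rotation": [0,0,-0.02]},{"travel": [-0.332,-0.17,0.06],"rotation": [0,0,-0.02]},{"travel": [-0.332,-0.17,0.06],"rotation": [0,0,-0.02]}]}}

```text
time_s: 27.4
position: [420.8, -283.5, 127.8]
orientation: [-0.001, 0.996, 0.091, -0.0]
contact_force: [0.3, 0.6, -1.0]
width: 0.674
```

```bash
python3 d.py 420.7 -283.4 112 .183
```

```text
27.4 [ 420.791 -283.459  127.764] [ 0.345  0.621 -0.983] 0.6742052526805705 [-0.    -0.     0.032] [-0.001  0.    -0.   ]
```

{"api": "step_arm", "payload": {"rows": [{"travel": [0,0,0.012],"rotation": [0,0,0]},{"travel": [0,0,0.024],"rotation": [0,0,0]},{"travel": [0,0,0.032],"rotation": [0,0,0]},{"travel": [0,0,0.032],"rotation": [0,0,0]},{"travel": [0,0,0.032],"rotation": [0,0,0]}]}}

```text
time_s: 28.02
position: [420.9, -283.5, 111.9]
orientation: [-0.001, 0.996, 0.091, -0.0]
contact_force: [0.3, 0.2, -1.7]
width: 0.675
```

```bash
python3 d.py 420.7 -283.4 107 .183
```

```text
28.025 [ 420.884 -283.513  111.929] [ 0.313  0.231 -1.693] 0.6751745625461011 [-0.   -0.    0.01] [-0.  0. -0.]
```

{"api": "step_arm", "payload": {"rows": [{"travel": [0,0,0.004],"rotation": [0,0,0]},{"travel": [0,0,0.008],"rotation": [0,0,0]},{"travel": [0,0,0.011],"rotation": [0,0,0]},{"travel": [0,0,0.011],"rotation": [0,0,0]}]}}

```text
time_s: 28.52
position: [420.8, -283.4, 106.2]
orientation: [-0.001, 0.996, 0.091, -0.0]
contact_force: [0.4, 0.3, -1.4]
width: 0.675
```

{"api": "step_arm", "payload": {"rows": [{"travel": [0,0,0.002],"rotation": [0,0,0]},{"travel": [0,0,0.005],"rotation": [0,0,0]},{"travel": [0,0,0.005],"rotation": [0,0,0]}]}}

```text
time_s: 28.9
position: [420.9, -283.6, 104.0]
orientation: [-0.001, 0.996, 0.091, -0.0]
contact_force: [-0.4, 0.4, -0.3]
width: 0.678
```

Below 109.5 with no resistance, so the feet are in. Small steps down to contact.

{"api": "step_arm", "payload": {"rows": [{"travel": [0,0,0.002],"rotation": [0,0,0]},{"travel": [0,0,0.003],"rotation": [0,0,0]},{"travel": [0,0,0.003],"rotation": [0,0,0]}]}}

```text
time_s: 29.28
position: [421.3, -283.9, 103.6]
orientation: [-0.0, 0.996, 0.091, -0.0]
contact_force: [-2.8, 1.3, 5.2]
width: 0.678
```

{"api": "step_arm", "payload": {"rows": [{"travel": [0,0,0],"rotation": [0,0,0]},{"travel": [0,0,0],"rotation": [0,0,0]},{"travel": [0,0,0],"rotation": [0,0,0]},{"travel": [0,0,0],"rotation": [0,0,0]}], "hand": 0}}

```text
time_s: 29.78
position: [421.2, -283.8, 103.4]
orientation: [-0.001, 0.996, 0.091, -0.0]
contact_force: [-0.4, 0.4, 0.4]
width: 0.996
```

{"api": "step_arm", "payload": {"rows": [{"travel": [0,0,-0.03],"rotation": [0,0,0]},{"travel": [0,0,-0.1],"rotation": [0,0,0]},{"travel": [0,0,-0.2],"rotation": [0,0,0]},{"travel": [0,0.05,-0.28],"rotation": [0,0,0]},{"travel": [0,0.15,-0.3],"rotation": [0,0,0]},{"travel": [0,0.25,-0.3],"rotation": [0,0,0]},{"travel": [0,0.3,-0.3],"rotation": [0,0,0]},{"travel": [0,0.3,-0.3],"rotation": [0,0,0]},{"travel": [0,0.3,-0.3],"rotation": [0,0,0]}]}}

```text
time_s: 30.9
position: [448.5, -430.7, 253.7]
orientation: [-0.001, 0.996, 0.091, 0.0]
contact_force: [0.5, 0.2, 0.9]
width: 0.999
```

```bash
python3 - <<'E'
from h import *
s=arm.observe();im=arm.grab_frame("wrist");side=arm.grab_frame("side");c=cam("wrist",s);print(s["time_s"],s["position"])
u,v=proj(c,[[420,-283,90]])[0].astype(int); print(u,v)
x=max(0,u-110);y=max(0,v-110)
cv2.imwrite("pics/v14.png",np.hstack([cv2.resize(im[y:y+220,x:x+220],(400,400)),cv2.resize(side[170:330,170:330],(400,400),interpolation=cv2.INTER_CUBIC)]))
E
```

```text
30.9 [ 448.459 -430.742  253.724]
123 193
```

View pics/v14.png

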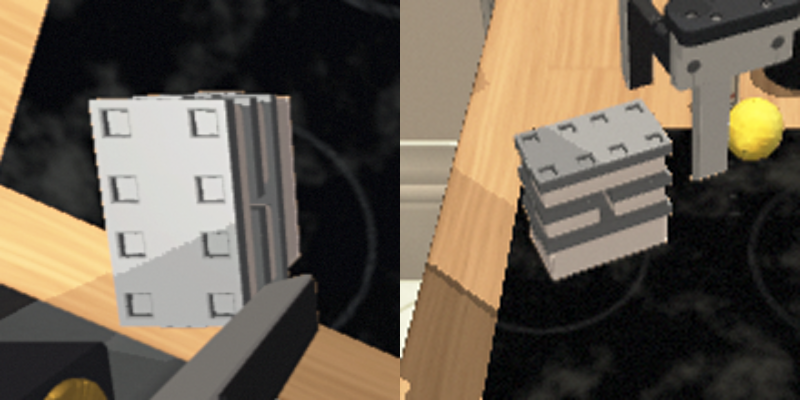

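The stack is aligned and level, every layer is seated, and the gripper is clear. Handing in.

```bash
python3 -c "
from cell import arm
print(arm.job_done())"
```

```text
the job is handed in; nothing more can be done
None
```

The stack is built and handed in: the lid is on the open tub, both half tubs are side by side on it, and the long tub is across the top. It took about 31 s of the 72 s allowed. No verdict was reported.

- **Seating:** each piece was lowered until it met about 5 N, then released.

| Piece | TCP height at contact (mm) | Predicted (mm) |
|---|---|---|
| Lid | 47.2 | 47.5 |
| Half tub b | 68.8 | 68.2 |
| Half tub a | 68.9 | about 69 |
| Long tub | 103.6 | 104.5 |

- **Largest disagreement:** the long tub's contact, 0.9 mm low, which fits the tub having slipped slightly in the grip. Unseated feet would have stopped it near 109.5 mm.
- **Last pictures:** the final wrist and side views show the layers level, in line and closed, with the gripper clear. I judged these by eye and did not measure the finished stack's angles or offsets.
- **Bystanders:** the arm never went near the low tub, lemon or spice jar, but I did not re-measure where they stand.
- **Other mishaps:** one move call was refused for leaving out the rotation. It moved nothing and cost one extra picture; I viewed 12, the limit.

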